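# Drive home the spring pin of a microscope focus knob

### The arm

A 6-joint arm with a two-finger parallel gripper is mounted at the origin on the work surface. World frame = base frame: x ahead of the robot, y to its left, z up, the work surface at z = 0. Lengths are in mm, angles in rad, forces in N, time in s.
With the tool pointing down it reaches from about 300 to 775 mm from the base axis. Payload 14.6 kg.
Tool frame: the origin (TCP) lies midway between the tips of the shut fingers; the grasp point (between the pads) lies grasp_offset behind it (grasp_offset is the distance from the TCP to the grasp point, in mm); z points along the fingers, y is the line along which they close (so a half turn about z gives the same grasp; the last joint's range is limited). The gripper opens to 94 mm and grips with 3 to 60 N. Pads are 16 mm wide; open, the fingers measure 119 mm over their backs; the gripper's body (75 mm by 177 mm) begins 78 mm behind the grasp point.
Start: joints at [-1.233, 0.3, 1.521, -0, 1.321, -0.067], TCP at [216.601, -505.542, 167.446] pointing down, gripper open.
Joint ranges: [-3.03, 3.03], [-0.79, 2.21], [0.23, 2.52], [-1.04, 4.18], [0, 3.07], [-2.55, 2.55]. Speed limits (rad/s): [2.22, 2.22, 2.57, 3.14, 3.14, 3.14].

### API

Orientations are given as [roll, pitch, yaw] about the fixed x, y, z axes, in that order (R = Rz(yaw) Ry(pitch) Rx(roll)).
In Python, from cell import * gives the robot as it stands. The module is installed in compiled form; this text tells all that it offers.
- The arm moves only by the shell command python3 -m jog 'ROWS' [FORCE]. ROWS is JSON, a list of rows, each a list of 3 entries, a list of its own where there are three numbers: the finger opening in mm, from 0 to 94, then the shift along the tool's x, y, z in units of 50 mm (1.0 is 50 mm), then the turn about the tool's z in units of 180 degrees (1.0 is 180 degrees). In form: [[fingers, [dx, dy, dz], twist], ...]. A call has 1 to 20 rows; each row shifts and turns the commanded pose from where the row before left it, along the tool's axes as they then stand; what a row does not reach is not made up. A row lasts 1/10 s, in which the tool goes at most 50 mm and 8.59 degrees, less where a joint would pass 70% of its speed; a pose out of reach is approached as far as the arm can. A call with a number of a shift or a turn outside -1 to 1 is refused whole. A call with a gripper value outside its range is refused whole. The fingers move at their own pace and stop on an object; FORCE is the grip in N (left out, the last holds). Time passes only in rows, so rows that do not move let the fingers close. It gives the time, the measured TCP pose, the force, the opening and the grip force at its end, in the units of the state.
- read_state(): the state, without advancing time (a new reading comes with each control period).
- camera(name): name is "scene" or "top" or "wrist"; returns the picture (384x512x3 uint8, red, green, blue); there is no depth.
- calibration(name): a dict with "mtx" (3x3 intrinsics, pixels), "cam_to_world" (4x4, takes a point from camera to world coordinates); the wrist camera has in their place "hand_eye" (4x4, takes a point from camera to tool coordinates, whose origin is the TCP and whose axes are the flange's). Camera axes: x right, y down, z forward; pixel columns grow to the right and rows downward; lengths in mm; the calibration is good to about 2 mm. A picture is of the moment at which its call begins: read the wrist's pose just before it. calibration takes no time and is no camera call.
- sign_off(): hands the job in; it is judged then, once.
Trained networks look in the newest picture that a camera, given by its name, has taken for a name from the list of things; names that differ only in an ending like _2 or _b are one class to them, and where a whole thing is asked for, a point or a joint stands for the part that bears it (a point fixed in the world has none). Each returns a list of dicts, best first, with "conf" (0 to 1); they miss things now and then, are a little off and sometimes report something else, mostly with a low value. They report only what shows in the picture. A call takes as long as a camera call. They do not tell look-alikes from the thing itself.
- regions_of(camera, query): "pixels" (384x512 bool, what is visible of it) and "rect" ([centre column, centre row, width, height] in pixels, round what is visible of it).
The state is a dict: "clock": time; "joints": joint angles; "qd": joint speeds; "effort": joint torques, N m; "eef_pos": TCP position; "eef_rot": TCP orientation; "wrist_force": force on the tool from outside, world axes, zero at the start; "moment": the same for the moment, N m; "finger_gap": finger opening in mm; "finger_force": force on a finger pad.
Only numpy, scipy, OpenCV 4.12 (cv2) and the standard library are available. Lean on these libraries where they do the work, as an engineer would, in place of code of your own. Each camera call takes 0.05 s, during which the arm holds its last target. There are 200 camera calls.

### The job

Pick up the mallet and knock the spring pin fully home in the hub of the microscope's focus knob, which is clamped leaning in the swivel vice. Strike it along its own axis with brisk, square taps of the mallet's face (square the mallet up again if it turns in the fingers), without hitting the black knob beside it. Then set the mallet gently back down on the bench, clear of the vice; leave everything else where it is.

Things in the scene. Friction and masses are not known exactly. Their poses are not given: they have to be found in the camera images.
- mallet_grip (a point): Where to hold the mallet: middle of its ash handle, a straight bar 20 mm wide (y, the grasp) and 26 mm high (z), 70 mm from the head's axis; the bar ends 150 mm from that axis. The 0.4 kg mallet stands on a face of its head, head upright, handle level 33 mm above the bench; its balance point is near the head. x points along the handle to the head, z along the head's axis (up).
- mallet_face (a point): Centre of the mallet's striking face, the flat nylon face (33 mm across) on which it stands, 33 mm below the handle's centre line. The head is a cylinder 33 mm across and 66 mm tall, brass with nylon faces. z points from this face into the head, x away from the handle; same axes as mallet_grip. Each mm of follow-through that the pin does not take turns the mallet almost 1 degree in the fingers.
- pin_top (a point): Centre of the outer end of the slotted steel spring pin, 6 mm across, that stands out of a round steel hub. It moves with the pin. z points outwards along the pin, which leans 0.4 to 0.54 rad from vertical to the vice's front, the side nearer the robot. x is square to the pin, away from the front; y runs level along the shaft towards the black knob.
- pin (a joint): How far the pin has been driven, in m: 0 is 17 mm out of the hub, 0.016 is fully home (solid, its end 1 mm above the hub). It starts between 0 and 0.004 and stays where it is left. Tight: it holds against a steady 24 N, so a slow push tends to turn the mallet in the fingers; a blow at 0.2 to 0.3 m/s, followed through by about 10 mm, drives it several mm.
- vice: Grey swivel-base vice, fixed; origin under the centre of its round base (112 mm across), x away from its front. Its locked head leans about a ball 60 mm up. It grips the hub (26 mm across; along y from 26 mm before the pin to 24 mm beyond; upper surface 91 mm from the ball along the pin) by two jaws 13 to 37 mm before and behind the pin, 50 mm wide, tops 8 to 11 mm below the hub's upper surface.
- knob: Black ribbed focus knob on the same shaft, 46 mm across, from 26 to 50 mm beyond the pin along +y of pin_top, then a smaller one (28 mm across) out to 66 mm; its rim stands 10 mm higher than the hub's upper surface. Origin on the shaft's axis, level with the pin. On the other side the thin shaft ends 100 mm from the pin.
- objective_a (a point): bystander: short metal objective lens, 26 mm across, 42 mm tall, standing; point half-way up
- objective_b (a point): bystander: longer metal objective lens, 26 mm across, 56 mm tall, standing; point half-way up
- eyepiece (a point): bystander: black eyepiece, 32 mm across, 50 mm tall, standing; point half-way up
- oil (a point): bystander: small amber oil bottle, 32 mm across, 62 mm tall; point half-way up
- slide_box: bystander: closed grey slide box, 87 x 172 x 34 mm, origin under its centre
- dish: bystander: small steel dish, 80 mm across, 14 mm high, origin under its centre
- screwdriver: bystander: screwdriver with black handle, 160 mm long, lying along its x axis
Mind the look-alikes: they are no part of the job. What is shaped like the vice but green is not meant.

How it is judged:
By the outcome, as a careful person would: the job done as asked, in the order asked, and still so for the second after the job is handed in, with the robot touching nothing.
It also fails if it takes over 45 s, if anything falls off the work surface, if the arm or the gripper's body presses on something with over 40 N, if the wrist force passes 120 N, or if a joint passes its speed limit or range.

## Working session

There is one attempt and no reset: what is moved stays moved. The work goes in short steps, Python scripts to look and compute and a shell command to move; the robot and the scene stay as the last step left them, time stands still between calls to the robot, and variables do not carry over. Pictures are saved under pics/ and viewed, at most 10 in all, crops included, and the job is handed in when it is done.

```bash
mkdir -p pics
python3 - <<'E'
from cell import *
import cv2,numpy as np
s=read_state();print(s)
for c in("scene","top"):
    im=camera(c);cv2.imwrite(f"pics/{c}0.png",cv2.resize(im[:,:,::-1],(800,600)))
    k=calibration(c);print(c,np.round(k["mtx"],1).tolist(),np.round(k["cam_to_world"],3).tolist())
    for q in("mallet_grip","mallet_face","pin_top","vice","knob"):
        for r in regions_of(c,q)[:3]:print(c,q,round(r["conf"],2),np.round(r["rect"],1).tolist(),int(r["pixels"].sum()))
print(np.round(calibration("wrist")["hand_eye"],3).tolist(),np.round(calibration("wrist")["mtx"],1).tolist())
E
```

```text
{'clock': 0.0, 'joints': array([-1.23260974e+00,  3.00483300e-01,  1.52158797e+00,  1.33712189e-05,
        1.32069831e+00, -6.65949765e-02]), 'qd': array([-0.00032328,  0.00091234, -0.00042135, -0.00163684,  0.00059621,
       -0.00188438]), 'effort': array([-1.61739157e-03, -5.31820428e+01, -3.52734804e+01,  7.07103079e-02,
        2.42884067e-02, -1.09568807e-04]), 'eef_pos': array([ 216.50027972, -505.25888001,  166.87675004]), 'eef_rot': array([-3.14041919e+00, -9.12424278e-05,  4.04778188e-01]), 'wrist_force': array([-0.62478899,  0.04775055,  0.56212294]), 'moment': array([ 0.0298239 , -0.04784392,  0.03399023]), 'finger_force': 0.0, 'finger_gap': 94.01449195463987}
scene [[431.6, 0.0, 258.9], [0.0, 431.6, 194.1], [0.0, 0.0, 1.0]] [[0.159, 0.631, -0.76, 1292.461], [0.987, -0.089, 0.133, -154.481], [0.016, -0.771, -0.637, 782.829], [0.0, 0.0, 0.0, 1.0]]
scene mallet_grip 0.68 [360.3, 227.3, 16.4, 54.4] 604
scene mallet_face 0.79 [359.2, 228.9, 16.5, 54.0] 593
scene mallet_face 0.5 [207.5, 225.0, 17.2, 22.2] 349
scene vice 0.84 [182.7, 259.1, 80.7, 84.6] 3250
scene vice 0.64 [11
[... 307 characters left out ...]
452.168], [-1.0, 0.013, 0.007, -8.666], [-0.008, -0.074, -0.997, 1329.294], [0.0, 0.0, 0.0, 1.0]]
top mallet_grip 0.77 [169.1, 182.6, 36.1, 58.7] 590
top mallet_face 0.65 [169.8, 185.7, 37.5, 58.4] 618
top pin_top 0.62 [168.5, 182.2, 30.4, 60.3] 528
top vice 0.97 [333.6, 145.8, 71.3, 49.0] 1707
top vice 0.73 [265.1, 258.1, 66.1, 58.1] 1750
top vice 0.68 [400.0, 254.7, 80.3, 51.6] 1907
top knob 0.72 [133.7, 176.0, 13.3, 42.8] 280
top knob 0.69 [238.5, 266.2, 19.0, 24.0] 271
top knob 0.65 [379.0, 262.4, 22.4, 13.9] 313
[[0.001, -0.971, -0.238, 69.309], [1.0, 0.001, -0.0, -1.288], [0.001, -0.238, 0.971, -216.624], [0.0, 0.0, 0.0, 1.0]] [[332.0, 0.0, 251.9], [0.0, 332.0, 192.5], [0.0, 0.0, 1.0]]
```

View pics/scene0.png

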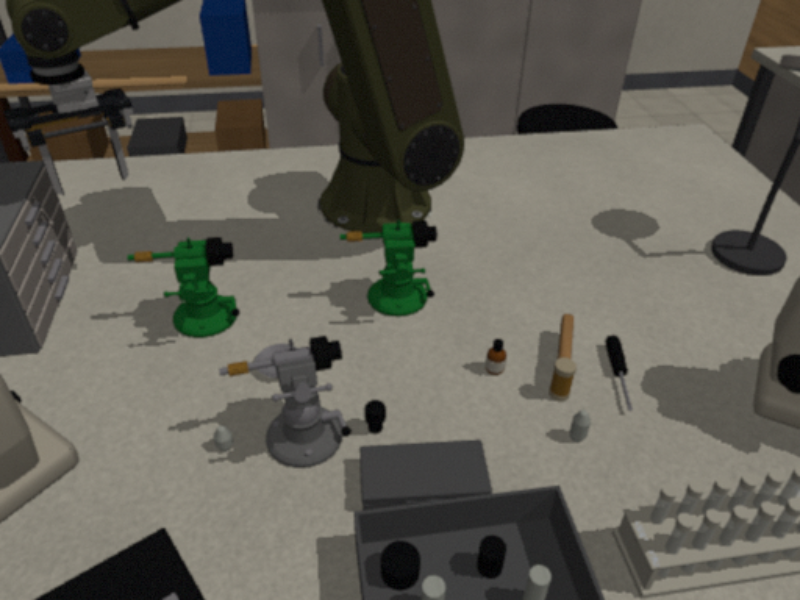

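View pics/top0.png

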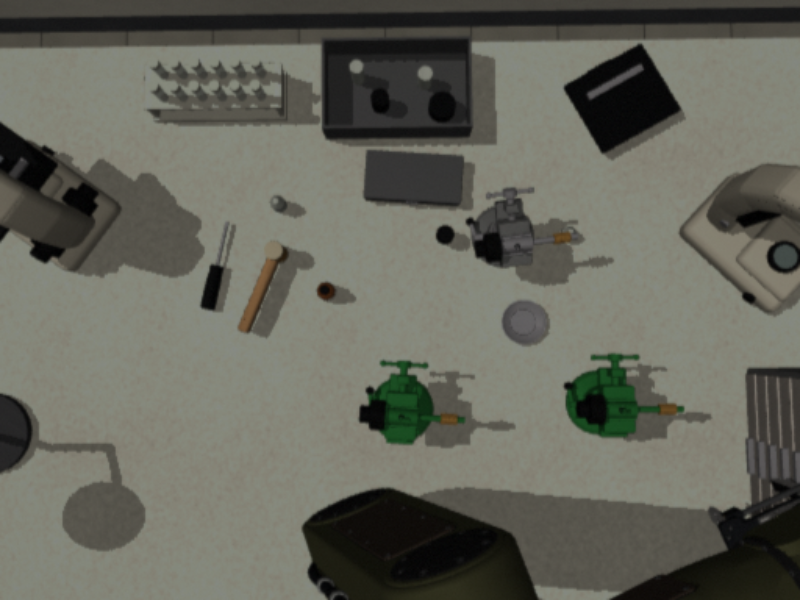

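Scene view: the grey vice is at about (300,400) with its pin tip near (291,342), and the mallet is at (565,360). Top view: the vice is at (507,235), the mallet head at (275,250) and the handle end at (245,328). Next I'll zoom in on these.

```bash
cat > h.py <<'E'
from cell import *
import cv2,numpy as np
from scipy.spatial.transform import Rotation as Ro
def cam(c,s=None):
    k=calibration(c)
    if c!="wrist":return k["mtx"],k["cam_to_world"]
    s=s or read_state();T=np.eye(4);T[:3,:3]=Ro.from_euler("xyz",s["eef_rot"]).as_matrix();T[:3,3]=s["eef_pos"]
    return k["mtx"],T@k["hand_eye"]
def ray(K,T,u,v):
    d=T[:3,:3]@np.linalg.inv(K)@[u,v,1];return T[:3,3],d/np.linalg.norm(d)
def onz(K,T,u,v,z):
    o,d=ray(K,T,u,v);return o+d*(z-o[2])/d[2]
def tri(rs):
    P=[np.eye(3)-np.outer(d,d) for o,d in rs]
    p=np.linalg.solve(sum(P),sum(Q@o for Q,(o,d) in zip(P,rs)));return p,[round(float(np.linalg.norm(Q@(p-o))),1) for Q,(o,d) in zip(P,rs)]
def proj(K,T,p):
    q=np.linalg.inv(T)@np.append(p,1);q=K@q[:3];return q[:2]/q[2]
E
python3 - <<'E'
from h import *
import cell
print([n for n in dir(cell) if n[0]!='_'], getattr(cell,'grasp_offset',None))
t=camera("top");s=camera("scene")
a=cv2.resize(t[110:185,285:385],(400,300),interpolation=2);b=cv2.resize(s[205:305,135:235],(400,300),interpolation=2)
c=cv2.resize(t[145:220,140:240],(400,300),interpolation=2);d=cv2.resize(s[190:265,320:420],(400,300),interpolation=2)
cv2.imwrite("pics/crop1.png",np.vstack([np.hstack([a,b]),np.hstack([c,d])])[:,:,::-1])
K,T=cam("top")
r=regions_of("top","mallet_grip")[0]["pixels"]
ys,xs=np.nonzero(r);print(xs.mean(),ys.mean())
P=np.array([onz(K,T,x,y,46)[:2] for x,y in zip(xs,ys)]).astype(np.float32);print(cv2.minAreaRect(P))
print("head",onz(K,T,176,160,66),"end",onz(K,T,157,210,46))
E
```

```text
['Unreachable', 'calibration', 'camera', 'grasp_offset', 'read_state', 'regions_of', 'sign_off'] 18.8
167.8067978533095 181.66010733452595
((545.5074462890625, 233.17822265625), (42.19792175292969, 165.99642944335938), 71.28092956542969)
head [608.18109897 209.02608645  66.        ] end [476.17428913 263.60009163  46.        ]
```

View pics/crop1.png

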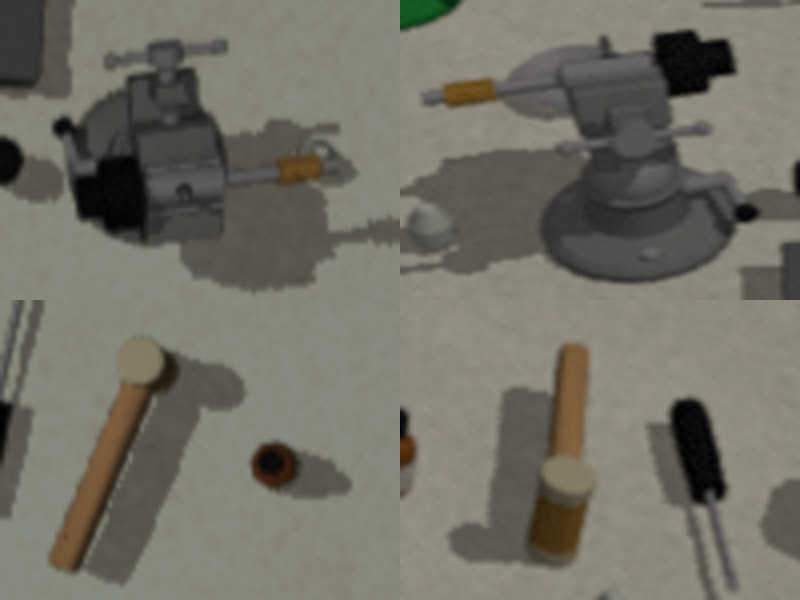

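Crop view: the pin end is at crop (184,186) in the top view and (604,38) in the scene view. The mallet head's upper face is at (141,361) in the top view and (568,475) in the scene view, and the handle end is at (66,562). I'll triangulate these.

Run:
```python
from h import *
Kt,Tt=cam("top");Ks,Ts=cam("scene")
print("pin",tri([ray(Kt,Tt,331,156.3),ray(Ks,Ts,186,217.5)]))
print("head",tri([ray(Kt,Tt,175.2,160.2),ray(Ks,Ts,362,233.7)]),onz(Kt,Tt,175.2,160.2,66))
print("end",onz(Kt,Tt,156.5,210.5,46),onz(Ks,Ts,320+174/4,190+45/4,46))
# shaft: collar end and hub
a=onz(Kt,Tt,285+330/4,110+163/4,128);b=onz(Kt,Tt,285+228/4,110+181/4,128)
print("shaft",a,b,"yaw",np.arctan2(*(b-a)[[0,1]]))
a=onz(Ks,Ts,135+30/4,205+98/3,128);b=onz(Ks,Ts,135+165/4,205+85/3,128)
print("shaft scene",a,b,np.arctan2(*(b-a)[[0,1]]))
print("base scene",onz(Ks,Ts,135+238/4,205+220/3,10))
for r in regions_of("top","vice")[:1]:print(onz(Kt,Tt,*r["rect"][:2],60))
```

```text
pin (array([ 601.02334397, -189.74847266,  156.8406369 ]), [0.2, 0.2])
head (array([609.20069632, 214.40640278,  59.10015136]), [2.1, 2.1]) [607.6734204  211.16026445  66.        ]
end [474.85000173 264.94158994  46.        ] [481.03640319 268.82659776  46.        ]
shaft [ 617.58498695 -286.51320915  128.        ] [ 606.99549032 -221.84226056  128.        ] yaw -0.16230391447967984
shaft scene [ 619.27166102 -284.04478446  128.        ] [ 616.35210586 -213.65102354  128.        ] -0.04145087328672051
base scene [ 646.02002124 -185.46933808   10.        ]
[345.69770067 -21.84938893  60.        ]
```

```bash
python3 -m jog '[[94,[0,0,-0.9],0],[94,[0,0,-0.9],0],[94,[0,0,-0.9],0],[94,[0.89,-0.28,0],0],[94,[0.89,-0.28,0],0],[94,[0.89,-0.28,0],0],[94,[0.89,-0.28,0],0],[94,[0.89,-0.28,0],0],[94,[0.89,-0.28,0],0],[94,[0.89,-0.28,0],0],[94,[0.89,-0.28,0],0],[94,[0.89,-0.28,0],0],[94,[0.89,-0.28,0],0],[94,[0,0,0],0],[94,[0,0,0],0]]'
python3 - <<'E'
from h import *
s=read_state();im=camera("wrist");K,T=cam("wrist",s);np.savez("w1",K=K,T=T)
cv2.imwrite("pics/w1.png",im[:,:,::-1]);print(s["eef_pos"],s["eef_rot"],proj(K,T,[601,-190,157,]))
cv2.imwrite("pics/w1b.png",cv2.resize(im[:,:,::-1],(800,600)))
E
```

```text
clock: 2.3
eef_pos: [570.8, -201.0, 301.9]
eef_rot: [-3.141, 0.001, 0.406]
wrist_force: [-0.4, 0.1, -0.9]
finger_gap: 94.2
finger_force: 0.0
[ 570.76750668 -201.04950268  301.92038969] [-3.14108266e+00  6.90704706e-04  4.06369766e-01] [254.92754128 146.21202043]
```

View pics/w1b.png

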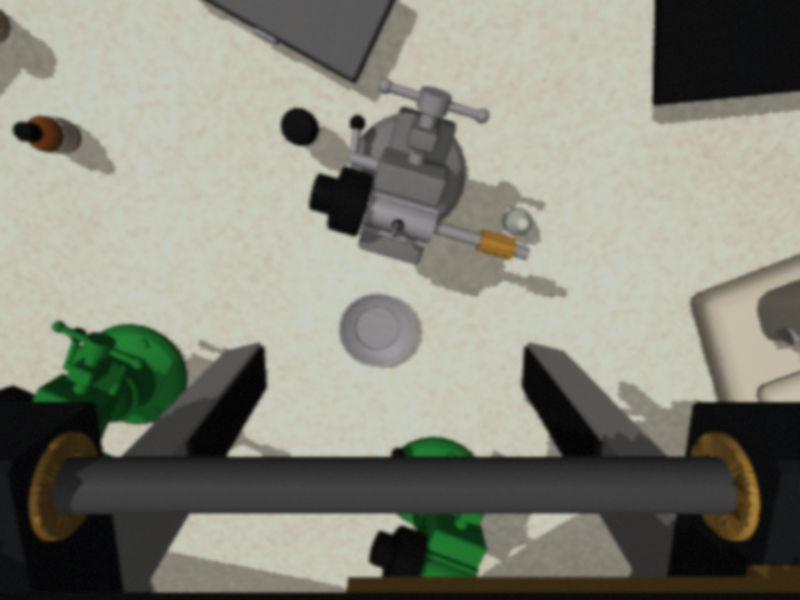

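Wrist view: the pin end shows at (398,227), i.e. native (254.7,145.3). The predicted position was (254.9,146.2), so the pin position holds. Next I'll go to the mallet.

```bash
python3 -m jog '[[94,[0.33,-0.92,0],0],[94,[0.33,-0.92,0],0],[94,[0.33,-0.92,0],0],[94,[0.33,-0.92,0],0],[94,[0.33,-0.92,0],0],[94,[0.33,-0.92,0],0],[94,[0.33,-0.92,0],0],[94,[0.33,-0.92,0],0],[94,[0.33,-0.92,0],0],[94,[0,0,0],-0.0467],[94,[0,0,0],-0.0467],[94,[0,0,0],-0.0467],[94,[0,0,0],-0.0467],[94,[0,0,0],-0.0467],[94,[0,0,0],-0.0467],[94,[0,0,0],-0.0467],[94,[0,0,0],-0.0467],[94,[0,0,0],-0.0467],[94,[0,0,0],-0.0467],[94,[0,0,0],-0.0467]]'; python3 -m jog '[[60,[0,0,0.5],-0.0467],[60,[0,0,0.5],-0.0467],[60,[0,0,0.5],-0.0467],[60,[0,0,0.5],-0.0467],[60,[0,0,0],-0.0467],[60,[0,0,0],0],[60,[0,0,0],0]]'
python3 - <<'E'
from h import *
z=np.load("w1.npz")
for h in(128,133):
    a=onz(z["K"],z["T"],325/1.5625,197/1.5625,h);b=onz(z["K"],z["T"],523/1.5625,252/1.5625,h);d=a-b;print("vice yaw",np.arctan2(-d[0],d[1]),a,b)
print("base",onz(z["K"],z["T"],415/1.5625,163/1.5625,10))
s=read_state();im=camera("wrist");K,T=cam("wrist",s)
cv2.imwrite("pics/w2.png",cv2.resize(im[:,:,::-1],(800,600)));print(s["eef_pos"],s["eef_rot"],s["joints"])
for q,h in(("mallet_grip",46),):
    r=regions_of("wrist",q)[0];m=r["pixels"];ys,xs=np.nonzero(m)
    P=np.array([onz(K,T,x,y,h)[:2] for x,y in zip(xs,ys)]).astype(np.float32);print(r["conf"],cv2.minAreaRect(P))
for p in([608,212,66],[543,239,46],[475,266,46]):print(proj(K,T,p)*1.5625)
E
```

```text
clock: 4.35
eef_pos: [544.2, 235.8, 303.0]
eef_rot: [3.141, 0.0, 2.023]
wrist_force: [-0.8, -0.3, 0.8]
finger_gap: 94.5
finger_force: 0.0
clock: 5.05
eef_pos: [544.4, 236.6, 203.3]
eef_rot: [3.141, 0.001, 2.746]
wrist_force: [-0.3, 0.1, 0.9]
finger_gap: 60.2
finger_force: 0.0
vice yaw 0.13889907132685625 [ 598.11237396 -132.44321207  128.        ] [ 619.46494503 -285.1805621   128.        ]
vice yaw 0.138899071326856 [ 598.57322099 -132.95627087  133.        ] [ 619.65238999 -283.73794506  133.        ]
base [ 650.44513464 -187.03682366   10.        ]
[544.37875898 236.56143324 203.33114306] [3.14069589e+00 9.99645685e-04 2.74642333e+00] [ 3.48241456e-01  3.73760531e-01  1.33978549e+00 -1.65717793e-05
  1.42670380e+00 -8.27383623e-01]
0.87 ((552.0662841796875, 239.85060119628906), (32.43680191040039, 171.46575927734375), 67.37629699707031)
[393.81684171 368.55020547]
[393.72070538 268.02612761]
[392.01204679 164.55111191]
```

View pics/w2.png

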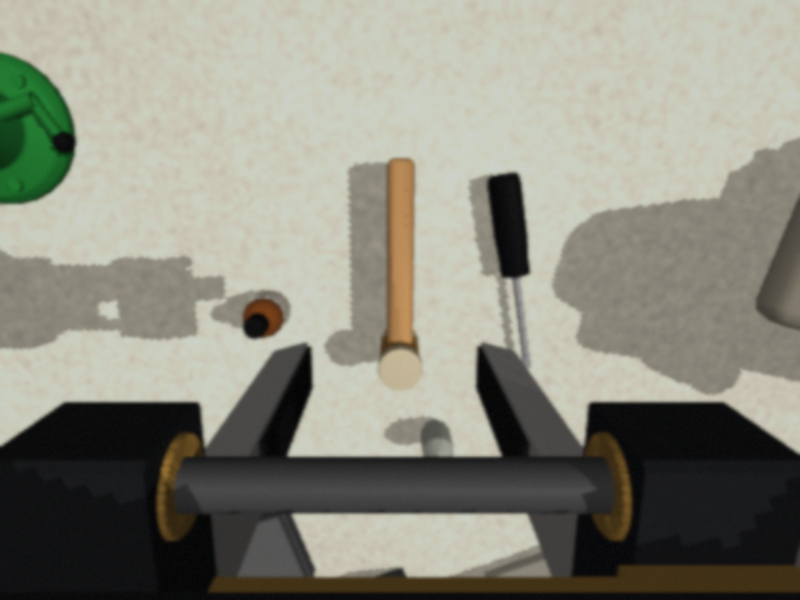

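Wrist view: the handle runs straight along the tool's x axis at column ~400. That is about 6 mm off the tool centre line at ~393 towards +y. The head face is at (400,368), as predicted.

```bash
python3 -m jog '[[60,[0.04,0.12,0.9],0],[60,[0,0,0.9],0],[60,[0,0,0.9],0],[60,[0,0,0.6],0],[60,[0,0,0.38],0],[60,[0,0,0.1],0],[60,[0,0,0],0],[10,[0,0,0],0],[10,[0,0,0],0],[10,[0,0,0],0],[10,[0,0,0],0],[10,[0,0,0],0]]' 60
```

```text
clock: 6.35
eef_pos: [544.5, 243.8, 13.7]
eef_rot: [3.141, 0.0, 2.752]
wrist_force: [0.7, -0.1, -0.9]
finger_gap: 23.6
finger_force: 0.0
```

```bash
python3 -m jog '[[10,[0,0,0],0],[10,[0,0,0],0],[10,[0,0,0],0],[10,[0,0,-0.3],0],[10,[0,0,-0.6],0],[10,[0,0,-0.8],0],[10,[0,0,-0.8],0],[10,[0,0,-0.8],0],[10,[0,0,-0.8],0],[10,[0,0,-0.6],0],[10,[0,0,0],0]]' 60
python3 - <<'E'
from h import *
s=read_state();print(s["wrist_force"],s["moment"],s["eef_pos"],s["finger_gap"])
im=camera("wrist");a=im[:,:,::-1];b=camera("scene")[:,:,::-1]
cv2.imwrite("pics/w3.png",np.hstack([cv2.resize(a,(400,300)),cv2.resize(b[100:280,270:510],(400,300))]))
E
```

```text
clock: 7.45
eef_pos: [545.4, 244.2, 254.4]
eef_rot: [3.136, 0.006, 2.752]
wrist_force: [0.5, 0.3, -0.4]
finger_gap: 10.0
finger_force: 0.0
[ 0.45280098  0.25354568 -0.36444981] [ 0.0569953  -0.18767705 -0.00694252] [545.42011572 244.15673023 254.35076078] 10.046193987342656
```

View pics/w3.png

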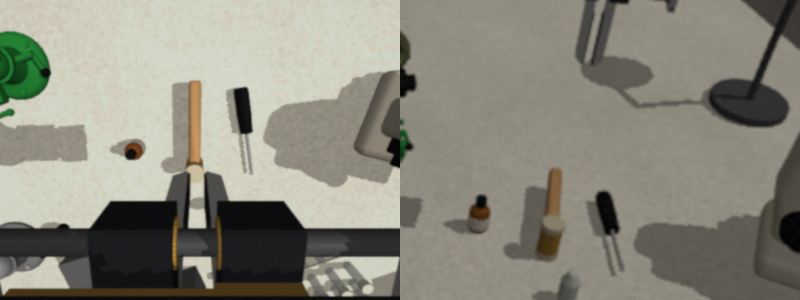

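The grasp missed: the gap is 10 mm and the mallet hasn't moved. I'll check where the fingers really are against their projected position.

Run:
```python
from h import *
s=read_state();p=s["eef_pos"];b=camera("scene")[:,:,::-1].copy();w=camera("wrist")[:,:,::-1].copy();t=camera("top")[:,:,::-1].copy()
out=[]
for n,im in(("scene",b),("wrist",w),("top",t)):
    K,T=cam(n,s)
    for q,c in((p,(0,0,255)),(p+[0,0,18.8],(255,0,0)),(np.array([544.7,243.2,46]),(0,255,0))):
        u=proj(K,T,q);print(n,u);cv2.circle(im,tuple(int(round(x*8)) for x in u),8,c,-1,shift=3)
    out.append(im)
f=lambda i,x,y,w,h:cv2.resize(i[y:y+h,x:x+w],(400,300))
cv2.imwrite("pics/chk.png",np.vstack([np.hstack([f(out[0],310,80,160,120),f(out[1],150,100,200,150)]),np.hstack([f(out[0],310,170,120,90),f(out[2],100,130,160,120)])]))
for c in("scene","top"):
  r=regions_of(c,"mallet_grip")[:1]; print(c,[x["rect"] for x in r])
```

```text
scene [378.05551524 151.1293576 ]
scene [379.69795594 143.99522353]
scene [362.46207959 218.38519086]
wrist [249.81102563 215.60622336]
wrist [249.6648012  224.77187591]
wrist [250.33719972 167.3268816 ]
top [146.87937952 178.43310442]
top [144.91873964 177.74306367]
top [164.62389544 184.45530776]
scene [[358.9, 228.0, 18.2, 58.0]]
top [[171.8, 181.7, 24.5, 53.5]]
```

View pics/chk.png

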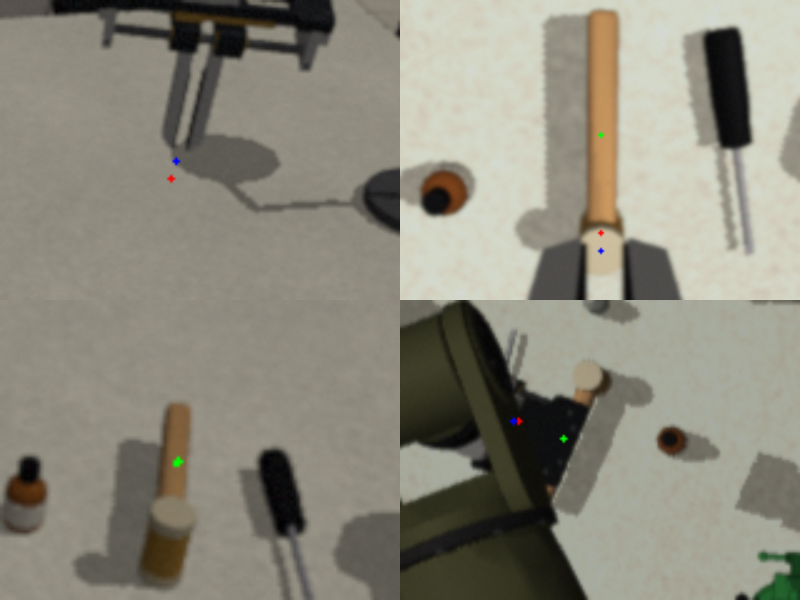

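Check view: in the scene image the fingertips end at crop (181,147), while the reported TCP projects to (171,179). The wrist view agrees: the real tips sit about 32 mm short of the reported TCP. The fingers therefore closed just above the handle, and I need to go about 30 mm lower.

```bash
python3 -m jog '[[60,[0,0,0.9],0],[60,[0,0,0.9],0],[60,[0,0,0.9],0],[60,[0,0,0.9],0],[60,[0,0,0.8],0],[60,[0,0,0.4],0],[60,[0,0,0],0]]' 60; python3 -m jog '[[60,[0,0,0.1],0],[60,[0,0,0.1],0],[60,[0,0,0],0]]';  python3 -m jog '[[60,[0,0,0.1],0],[60,[0,0,0.1],0],[60,[0,0,0],0]]'
```

```text
clock: 8.5
eef_pos: [542.4, 242.9, 5.0]
eef_rot: [-3.137, -0.004, 2.752]
wrist_force: [-0.7, 0.8, 0.5]
finger_gap: 59.4
finger_force: 0.0
clock: 8.8
eef_pos: [544.6, 243.8, -1.1]
eef_rot: [3.141, 0.001, 2.752]
wrist_force: [0.3, -1.0, -0.0]
finger_gap: 59.7
finger_force: 0.0
clock: 9.1
eef_pos: [544.0, 243.6, -12.2]
eef_rot: [-3.141, -0.001, 2.752]
wrist_force: [-0.9, 0.5, -1.1]
finger_gap: 59.8
finger_force: 0.0
```

The reported TCP is below the bench with no contact, which confirms the offset. I'll grip now.

```bash
python3 -m jog '[[60,[0,0,0.1],0],[10,[0,0,0],0],[10,[0,0,0],0],[10,[0,0,0],0],[10,[0,0,0],0],[10,[0,0,0],0],[10,[0,0,0],0],[10,[0,0,0],0],[10,[0,0,0],0]]' 60
```

```text
clock: 10.0
eef_pos: [544.4, 243.8, -16.5]
eef_rot: [3.141, 0.0, 2.752]
wrist_force: [1.3, 0.4, 0.8]
finger_gap: 19.7
finger_force: 59.8
```

```bash
python3 -m jog '[[10,[0,0,-0.3],0],[10,[0,0,-0.7],0],[10,[0,0,-0.9],0],[10,[0,0,-0.9],0],[10,[0,0,-0.9],0],[10,[0,0,-0.9],0],[10,[0,0,-0.7],0],[10,[-0.54,-0.706,0],0],[10,[-0.54,-0.706,0],0],[10,[-0.54,-0.706,0],0],[10,[-0.54,-0.706,0],0],[10,[-0.54,-0.706,0],0],[10,[-0.54,-0.706,0],0],[10,[-0.54,-0.706,0],0],[10,[-0.54,-0.706,0],0],[10,[-0.54,-0.706,0],0],[10,[-0.54,-0.706,0],0]]' 60; python3 -m jog '[[10,[0,0,0],0.0463],[10,[0,0,0],0.0463],[10,[0,0,0],0.0463],[10,[0,0,0],0.0463],[10,[0,0,0],0.0463],[10,[0,0,0],0.0463],[10,[0,0,0],0.0463],[10,[0,0,0],0.0463],[10,[0,0,0],0.0463],[10,[0,0,0],0.0463],[10,[0,0,0],0.0463],[10,[0,0,0],0.0463],[10,[0,0,0],0.0463],[10,[0,0,0],0.0463],[10,[0,0,0],0.0463],[10,[0,0,0],0.0463],[10,[0,0,0],0.0463],[10,[0,0,0],0.0463],[10,[0,0,0],0]]'
python3 - <<'E'
from h import *
s=read_state();print(s["moment"],s["wrist_force"])
b=camera("scene")[:,:,::-1];w=camera("wrist")[:,:,::-1]
cv2.imwrite("pics/w4.png",np.hstack([cv2.resize(b[110:290,100:340],(400,300),interpolation=2),cv2.resize(w,(400,300))]))
E
```

```text
clock: 11.7
eef_pos: [659.8, -187.0, 249.2]
eef_rot: [-3.142, -0.0, 2.752]
wrist_force: [0.9, 0.3, -3.2]
finger_gap: 19.3
finger_force: 59.8
clock: 13.6
eef_pos: [659.9, -185.2, 249.1]
eef_rot: [-3.142, -0.0, 0.132]
wrist_force: [-0.5, 0.2, -3.9]
finger_gap: 19.8
finger_force: 59.8
[ 0.0158261  -0.22290241  0.06326751] [-0.4976004   0.20671472 -3.91434897]
```

View pics/w4.png

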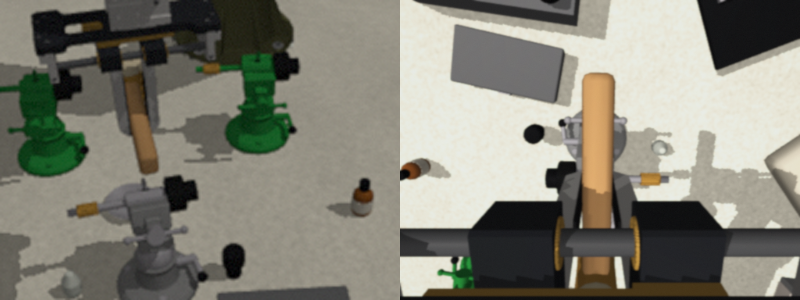

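Scene view: the mallet is held, pointing toward the robot's side, with the handle's free end at (148,165). Wrist view: the handle end is at (198,76) in that half. I'll measure the tilt from the handle end in the wrist image.

```bash
cat >> h.py <<'E'
from scipy.optimize import brentq
OFF=49.5   # reported TCP -> handle centre line
def tilt():
    s=read_state();im=camera("wrist");h=cv2.cvtColor(im,cv2.COLOR_RGB2HSV)
    wood=((h[...,0]>5)&(h[...,0]<20)&(h[...,1]>80)&(h[...,2]>60))[:300,225:280]
    rows=np.nonzero(wood.sum(1)>12)[0];v=rows[0]
    k=calibration("wrist");K=k["mtx"];H=np.linalg.inv(k["hand_eye"])
    def f(p):
        c,sn=np.cos(p),np.sin(p);out=[]
        for e in(13,-13):
            q=np.array([80*c-e*sn,0,-OFF-80*sn-e*c,1]);q=K@(H@q)[:3];out.append(q[1]/q[2])
        return min(out)
    ph=np.linspace(-.6,1,161);fv=np.array([f(p) for p in ph])
    return s,v,ph[np.argmin(abs(fv-v))],wood[v+20].nonzero()[0][[0,-1]]+225
E
python3 - <<'E'
from h import *
s,v,p,w=tilt();print(v,p,w)
E
python3 -m jog '[[10,[0,0,0],0]]' 20;python3 - <<'E'
from h import *
s,v,p,w=tilt();print(v,p,w,s["moment"],s["finger_force"])
E
```

```text
94 -0.43999999999999995 [234 273]
clock: 13.85
eef_pos: [660.1, -185.3, 248.6]
eef_rot: [-3.142, 0.0, 0.137]
wrist_force: [-0.5, 0.3, -4.5]
finger_gap: 19.4
finger_force: 20.0
94 -0.43999999999999995 [232 272] [ 0.11450295 -0.18720476 -0.00680034] 20.00024288892746
```

```bash
cat >> h.py <<'E'
def ends(s,ph):
    y=s["eef_rot"][2];f=np.array([np.cos(y),np.sin(y),0]);u=np.array([0,0,1.]);g=s["eef_pos"]+[0,0,OFF]
    return g,np.cos(ph)*f+np.sin(ph)*u,-np.sin(ph)*f+np.cos(ph)*u
def tilt2(dbg=0):
    s=read_state();im=camera("scene");K,T=cam("scene");h=cv2.cvtColor(im,cv2.COLOR_RGB2HSV)
    u0,v0=proj(K,T,ends(s,.2)[0]+80*ends(s,.2)[1]).astype(int)
    wood=((h[...,0]>5)&(h[...,0]<20)&(h[...,1]>90)&(h[...,2]>60)).astype(np.uint8)
    n,l,st,c=cv2.connectedComponentsWithStats(wood)
    cand=[i for i in range(1,n) if st[i,4]>40 and abs(c[i][0]-u0)<25 and abs(c[i][1]-v0)<40]
    i=max(cand,key=lambda i:st[i,4]);v=st[i,1]+st[i,3]-1
    ph=np.linspace(-.6,1,161)
    fv=[]
    for p in ph:
        g,a,b=ends(s,p);fv.append(max(proj(K,T,g+80*a+e*b)[1] for e in(13,-13)))
    if dbg:print([ (round(p,2),round(x,1)) for p,x in zip(ph[::10],fv[::10])],st[i],c[i])
    return s,v,ph[np.argmin(abs(np.array(fv)-v))]
E
python3 - <<'E'
from h import *
print(tilt2(1)[1:]);
s=read_state();K,T=cam("wrist",s)
h=cv2.cvtColor(camera("wrist"),cv2.COLOR_RGB2HSV)
wd=((h[...,0]>5)&(h[...,0]<20)&(h[...,1]>80)&(h[...,2]>60))[:,215:290]
print([(v,int(wd[v].sum())) for v in range(90,200,10)])
for p in(-.4,-.2,0,.2,.4):
    g,a,b=ends(s,p);print(p,[ (round(proj(K,T,g+t*a+13*b)[1]),round(20*332/(np.linalg.inv(T)@np.append(g+t*a+13*b,1))[2],1)) for t in(75,50,25)])
E
```

```text
[(np.float64(-0.6), np.float64(225.7)), (np.float64(-0.5), np.float64(225.2)), (np.float64(-0.4), np.float64(224.2)), (np.float64(-0.3), np.float64(222.8)), (np.float64(-0.2), np.float64(220.9)), (np.float64(-0.1), np.float64(218.5)), (np.float64(0.0), np.float64(215.8)), (np.float64(0.1), np.float64(212.6)), (np.float64(0.2), np.float64(209.0)), (np.float64(0.3), np.float64(205.1)), (np.float64(0.4), np.float64(200.9)), (np.float64(0.5), np.float64(196.5)), (np.float64(0.6), np.float64(191.8)), (np.float64(0.7), np.float64(187.0)), (np.float64(0.8), np.float64(182.1)), (np.float64(0.9), np.float64(177.3)), (np.float64(1.0), np.float64(172.4))] [174 154  21  60 620] [184.13709677 185.16935484]
(np.int32(213), np.float64(0.09000000000000008))
[(90, 0), (100, 39), (110, 42), (120, 42), (130, 41), (140, 40), (150, 41), (160, 42), (170, 41), (180, 41), (190, 41)]
-0.4 [(101, np.float64(37.3)), (146, np.float64(38.2)), (193, np.float64(39.1))]
-0.2 [(96, np.float64(40.8)), (147, np.float64(40.6)), (198, np.float64(40.3))]
0 [(97, np.float64(44.8)), (153, np.float64(43.1)), (205, np.float64(41.5))]
0.2 [(106, np.float64(49.2)), (164, np.float64(45.6)), (214, np.float64(42.5))]
0.4 [(125, np.float64(53.8)), (180, np.float64(48.0)), (225, np.float64(43.3))]
```

The mallet is about level and 20 N holds it. I'll loosen the grip in steps so the head droops to the pin's lean of about 0.43 rad.

```bash
cat > t.py <<'E'
from h import *
s,v,p=tilt2();print("tilt",v,round(p,2),"moment",np.round(s["moment"],2),s["clock"])
E
python3 -m jog '[[10,[0,0,0],0],[10,[0,0,0],0]]' 12|grep force;python3 t.py;python3 -m jog '[[10,[0,0,0],0],[10,[0,0,0],0]]' 8|grep -v rot; python3 t.py
```

```text
wrist_force: [-0.5, 0.2, -3.8]
finger_force: 12.0
tilt 187 0.7 moment [-0.01 -0.01  0.03] 14.2
clock: 14.45
eef_pos: [660.2, -185.3, 248.4]
wrist_force: [0.1, 0.4, -3.0]
finger_gap: 20.2
finger_force: 8.0
tilt 219 -0.11 moment [ 0.01 -0.06 -0.07] 14.45
```

```bash
python3 -m jog '[[10,[0,0,0],0],[10,[0,0,0],0]]' 60|grep force
python3 - <<'E'
from h import *
print(tilt2(1)[1:],read_state()["moment"],read_state()["wrist_force"])
b=camera("scene")[:,:,::-1];w=camera("wrist")[:,:,::-1]
cv2.imwrite("pics/w5.png",np.hstack([cv2.resize(b[90:270,80:320],(400,300),interpolation=2),cv2.resize(w,(400,300))]))
E
```

```text
wrist_force: [-0.4, 0.1, -2.6]
finger_force: 60.0
[(np.float64(-0.6), np.float64(225.7)), (np.float64(-0.5), np.float64(225.2)), (np.float64(-0.4), np.float64(224.3)), (np.float64(-0.3), np.float64(222.8)), (np.float64(-0.2), np.float64(220.9)), (np.float64(-0.1), np.float64(218.6)), (np.float64(0.0), np.float64(215.8)), (np.float64(0.1), np.float64(212.7)), (np.float64(0.2), np.float64(209.1)), (np.float64(0.3), np.float64(205.2)), (np.float64(0.4), np.float64(201.0)), (np.float64(0.5), np.float64(196.5)), (np.float64(0.6), np.float64(191.9)), (np.float64(0.7), np.float64(187.1)), (np.float64(0.8), np.float64(182.2)), (np.float64(0.9), np.float64(177.3)), (np.float64(1.0), np.float64(172.5))] [175 153  20  67 777] [183.60617761 186.92535393]
(np.int32(219), np.float64(-0.12)) [ 0.02721703  0.03965904 -0.05283585] [-0.12964413  0.30389273 -3.23449183]
```

View pics/w5.png

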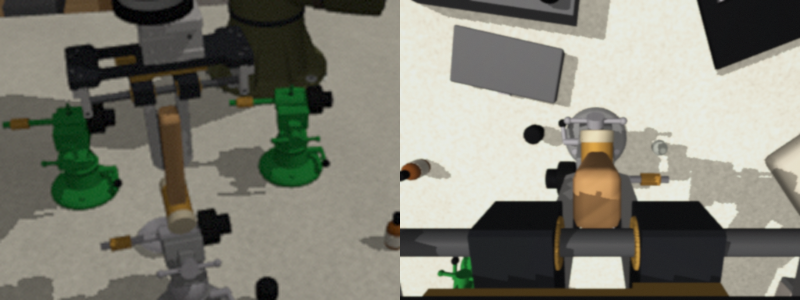

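The mallet swung right down: the head hangs at scene crop (180,215) with the handle upright. I'll swing the head back toward −x by braking with a light grip. Then I can set the angle exactly by pressing the face's front edge on clear bench near (540,0).

```bash
cat >> h.py <<'E'
def fit(cams=("scene","wrist"),offx=0):
    s=read_state();tot=np.zeros(221);ph=np.linspace(-.4,1.8,221)
    for n in cams:
        im=camera(n);K,T=cam(n,s);h=cv2.cvtColor(im,cv2.COLOR_RGB2HSV)
        wood=((h[...,0]>5)&(h[...,0]<20)&(h[...,1]>80)&(h[...,2]>50))
        pol=[]
        for p in ph:
            g,a,b=ends(s,p);y=np.cross(b,a)
            m=np.zeros(wood.shape,np.uint8)
            def hull(P):cv2.fillConvexPoly(m,cv2.convexHull(np.array([proj(K,T,q) for q in P]).round().astype(np.int32)),1)
            hull([g+t*a+e*b+w*y for t in(80,-55) for e in(13,-13) for w in(10,-10)])
            hull([g-70*a+e*b+16.5*(np.cos(t)*a+np.sin(t)*y) for e in(25,-25) for t in np.arange(0,6.3,.5)])
            pol.append(m>0)
        reg=cv2.dilate(np.any(pol,0).astype(np.uint8),np.ones((5,5)))>0;w=wood&reg
        io=np.array([(m&w).sum()/(m|w).sum() for m in pol]);tot+=io;i=io.argmax();print(n,round(ph[i],2),round(io[i],2))
    print("phi",round(ph[tot.argmax()],2),"mom_y",round(s["moment"][1],3),"t",round(s["clock"],2),np.round(s["eef_pos"],1),np.round(s["wrist_force"],1));return s,ph[tot.argmax()]
E
python3 -c "from h import *;fit()"
python3 -m jog '[[10,[0,-0.8,0],0],[10,[0,-0.8,0],0],[10,[0,-0.8,0],0],[10,[0,-0.8,0],0],[10,[0,-0.8,0],0],[10,[0,0,0],0],[10,[-0.9,0,0],0],[10,[-0.9,0,0],0]]' 60|grep eef; python3 -m jog '[[10,[0,0,0],0]]' 9|grep force;python3 -m jog '[[10,[0,0,0],0],[10,[0,0,0],0]]' 60;python3 -c "from h import *;fit()"
```

```text
scene 1.2 0.74
wrist 1.11 0.68
phi 1.11 mom_y -0.025 t 14.85 [ 660.1 -185.3  248.4] [ 0.1  0.6 -3. ]
eef_pos: [543.1, 0.8, 247.0]
eef_rot: [-3.141, 0.002, 0.135]
wrist_force: [-0.5, 0.2, -3.0]
finger_force: 9.0
clock: 16.05
eef_pos: [545.0, 0.6, 248.9]
eef_rot: [3.141, -0.001, 0.134]
wrist_force: [-0.0, 0.2, -3.1]
finger_gap: 19.8
finger_force: 60.0
scene 1.13 0.65
wrist 1.16 0.69
phi 1.16 mom_y -0.046 t 16.05 [545.    0.6 248.9] [-0.   0.2 -3.1]
```

phi is about 1.15. I'll lower the edge to the bench and roll it up along its no-slip path: grip height 86.5·sinφ+33·cosφ, with the grip moving +x.

```bash
python3 -m jog '[[10,[0,0,0.9],0],[10,[0,0,0.9],0],[10,[0,0,0.9],0],[10,[0,0,0.9],0],[10,[0,0,0.4],0],[10,[0,0,0.1],0],[10,[0,0,0],0]]' 25 | grep -v gap; python3 -m jog '[[10,[0.14,0,0.06],0],[10,[0.14,0,0.06],0],[10,[0.18,0,0.06],0],[10,[0.18,0,0.06],0],[10,[0,0,0],0]]' 25;python3 -c "from h import *;fit(('wrist',))"
```

```text
clock: 16.85
eef_pos: [545.4, 1.2, 43.6]
eef_rot: [-3.141, -0.001, 0.134]
wrist_force: [-1.1, 2.1, 3.1]
finger_force: 25.0
clock: 17.35
eef_pos: [579.5, 5.8, 33.5]
eef_rot: [3.142, -0.006, 0.134]
wrist_force: [3.8, 4.5, 14.2]
finger_gap: 19.8
finger_force: 25.0
wrist 1.19 0.74
phi 1.19 mom_y -0.793 t 17.35 [579.5   5.8  33.5] [ 3.8  4.5 14.2]
```

Run:
```python
from h import *
fit()
s=read_state()
b=camera("scene")[:,:,::-1].copy();w=camera("wrist")[:,:,::-1].copy()
for n,im in(("scene",b),("wrist",w)):
    K,T=cam(n,s)
    for p,c in((1.19,(0,0,255)),(.8,(255,0,0))):
        g,a,q=ends(s,p)
        for X in(g,g+80*a,g-70*a,g-70*a-33*q,g-70*a+33*q):cv2.circle(im,tuple(int(round(x*8)) for x in proj(K,T,X)),10,c,-1,shift=3)
cv2.imwrite("pics/w6.png",np.hstack([cv2.resize(b[110:260,180:330],(400,400),interpolation=2),cv2.resize(w[80:330,130:380],(400,400))]))
```

```text
scene 1.05 0.44
wrist 1.19 0.74
phi 1.19 mom_y -0.861 t 17.4 [579.4   5.8  33.6] [ 4.4  4.7 14.1]
```

View pics/w6.png

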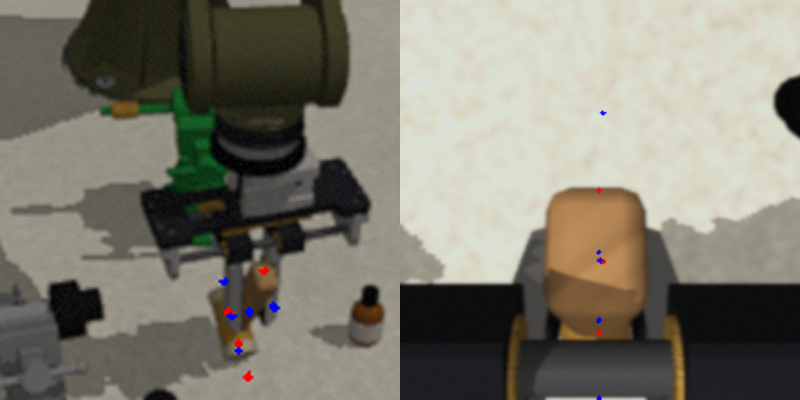

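View: the handle end is at scene crop (265,275) and the head is near (232,328). The angle has changed little so far because the lever arm is small. I'll carry on rolling with a lighter grip, moving +x faster than down.

```bash
python3 -m jog '[[10,[0.2,0,0],0],[10,[0.2,0,0],0],[10,[0,0,0],0]]' 18|grep -v gap;python3 -c "from h import *;fit()"
```

```text
clock: 17.9
eef_pos: [597.8, 7.9, 31.8]
eef_rot: [3.141, -0.003, 0.134]
wrist_force: [3.2, 0.2, 2.3]
finger_force: 18.0
scene 1.06 0.37
wrist 1.15 0.71
phi 1.14 mom_y -0.743 t 17.9 [597.8   7.9  31.8] [3.2 0.2 2.3]
```

```bash
python3 -m jog '[[10,[0,0,-0.5],0],[10,[0,0,-0.8],0],[10,[0,0,-0.7],0],[10,[0,0,0],0]]' 60|grep -v gap
cat >> h.py <<'E'
def masks(s,cams=("scene","wrist")):
    out=[]
    for n in cams:
        im=camera(n);K,T=cam(n,s);h=cv2.cvtColor(im,cv2.COLOR_RGB2HSV)
        out.append((n,K,np.linalg.inv(T),((h[...,0]>5)&(h[...,0]<20)&(h[...,1]>80)&(h[...,2]>50))))
    return out
def model(s,K,Ti,shape,p,d,dn=0):
    g,a,b=ends(s,p);g=g+d*-a+dn*b;y=np.cross(b,a);m=np.zeros(shape,np.uint8)  # d: slide toward head
    def hull(P):
        q=(Ti[:3,:3]@np.array(P).T).T+Ti[:3,3];q=q@K.T;q=q[:,:2]/q[:,2:];cv2.fillConvexPoly(m,cv2.convexHull(q.round().astype(np.int32)),1)
    hull([g+t*a+e*b+w*y for t in(80,-55) for e in(13,-13) for w in(10,-10)])
    hull([g-70*a+e*b+16.5*(np.cos(t)*a+np.sin(t)*y) for e in(25,-25) for t in np.arange(0,6.3,.5)])
    return m>0
def fit2(cams=("scene","wrist"),P=np.arange(-.2,1.8,.04),D=np.arange(-25,40,5),verbose=0):
    s=read_state();M=masks(s,cams);best=[]
    for n,K,Ti,w in M:
        pol={(p,d):model(s,K,Ti,w.shape,p,d) for p in P for d in D}
        u=cv2.dilate(np.any(list(pol.values()),0).astype(np.uint8),np.ones((3,3)))>0;w=w&u
        best.append({k:(m&w).sum()/(m|w).sum() for k,m in pol.items()})
        k=max(best[-1],key=best[-1].get);print(n,np.round(k,2),round(best[-1][k],2))
    k=max(best[0],key=lambda k:sum(b[k] for b in best));print("best phi,slide",np.round(k,2),[round(b[k],2) for b in best],"mom",np.round(s["moment"],2),np.round(s["eef_pos"],1),round(s["clock"],2));return s,k
E
python3 - <<'E'
from h import *
s,k=fit2()
for n,K,Ti,w in masks(s):
    m=model(s,K,Ti,w.shape,*k);ys,xs=np.nonzero(m);y0,y1,x0,x1=max(ys.min()-8,0),min(ys.max()+8,383),xs.min()-8,xs.max()+8
    st=2 if n=="scene" else 6
    print(n,y0,x0,st)
    for y in range(y0,y1,st):print(''.join(" .o#"[int(m[y,x])+2*int(w[y,x])] for x in range(x0,x1,max(1,st//2))))
E
```

```text
clock: 18.4
eef_pos: [597.4, 7.7, 135.9]
eef_rot: [3.14, -0.006, 0.134]
wrist_force: [1.0, -0.3, -3.6]
finger_force: 60.0
scene [  1. -15.] 0.39
wrist [ 1.04 30.  ] 0.68
best phi,slide [1.12 5.  ] [np.float64(0.36), np.float64(0.64)] mom [ 0.03 -0.2  -0.  ] [597.4   7.7 135.9] 18.4
scene 168 254 2
              o                    o         
             o                     o         
              oo                             
              oo                             
                             .....           
                        .....####..          
                       ..#########.          
                      ..###########.         
                     .#############..        
                    .###############..       
                    .##############...       
                   ..#############...        
                  ....##########....         
        ooooo    ....#########.....          
         oooo    ....#######......           
         oooo   .....######......            
         oo #........####.......             
        .##.##.....
[... 518 characters left out ...]
              
                                             
                                             
                                             
wrist 178 216 6
                           
                           
    ....................   
    #################...   
   o##################..   
  o###################...  
  o###################...  
  o###################...  
  o####################..  
  o####################..  
  o####################..  
  o####################..  
  o####################..  
  o####################..  
   ###################...  
   ###################...  
    o###############o      
     ###############       
     ooooooooooooooo      o
```

```bash
cat >> h.py <<'E'
def fit3(P=np.arange(.0,1.6,.05),D=np.arange(-15,31,5),Z=np.arange(-10,36,5),cams=("scene","wrist")):
    s=read_state();M=masks(s,cams);tot={}
    for n,K,Ti,w in M:
        if n=="wrist":w=w.copy();w[285:]=0
        io={}
        pol={}
        for p in P:
            for d in D:
                for z in Z:
                    s2=dict(s);s2["eef_pos"]=s["eef_pos"]+[0,0,z];m=model(s2,K,Ti,w.shape,p,d)
                    if n=="wrist":m[285:]=0
                    pol[p,d,z]=np.packbits(m)
        u=np.zeros_like(next(iter(pol.values())))
        for m in pol.values():u|=m
        wb=np.packbits(w)&u;cnt=np.unpackbits
        for k,m in pol.items():io[k]=np.bitwise_count(m&wb).sum()/np.bitwise_count(m|wb).sum()
        k=max(io,key=io.get);print(n,np.round(k,2),round(io[k],2))
        for k in io:tot[k]=tot.get(k,0)+io[k]
    for k in sorted(tot,key=tot.get)[::-1][:4]:print("both",np.round(k,2),round(tot[k],3))
    print("mom",np.round(s["moment"],2),np.round(s["eef_pos"],1),round(s["clock"],2))
E
time python3 -c "
from h import *
fit3()"
```

```text
scene [ 0.9 25.  25. ] 0.52
wrist [ 1. 25. 10.] 0.86
both [ 0.95 25.   20.  ] 1.329
both [ 0.9 30.  25. ] 1.327
both [ 0.9 25.  25. ] 1.323
both [ 0.9 30.  20. ] 1.314
mom [ 0.04 -0.11 -0.02] [594.7   7.8 129.3] 18.6
real	0m2.917s
user	0m2.732s
sys	0m0.076s
```

The fit shows the mallet has also slid in the loose grip (phi about 0.95). The safest fix is to roll it down flat on the bench and regrip it properly. I'll back off −x, touch down, and drag +x with a light grip.

```bash
python3 -m jog '[[10,[-0.75,0,0],0],[10,[-0.75,0,0],0],[10,[0,0,0.8],0],[10,[0,0,0.8],0],[10,[0,0,0.3],0],[10,[0,0,0],0]]' 60|grep -v gap;  python3 -m jog '[[10,[0.2,0,0.08],0],[10,[0.3,0,0.08],0],[10,[0.3,0,0.08],0]]' 14|grep -v gap;python3 -c "
from h import *
fit3()"
```

```text
clock: 19.3
eef_pos: [519.9, -2.1, 33.9]
eef_rot: [-3.141, 0.005, 0.134]
wrist_force: [-0.0, 0.0, -3.5]
finger_force: 60.0
clock: 19.6
eef_pos: [562.5, 3.2, 25.5]
eef_rot: [3.141, -0.001, 0.134]
wrist_force: [-2.6, -0.3, 0.6]
finger_force: 14.0
scene [ 0.8 25.  25. ] 0.46
wrist [ 0.9 25.  10. ] 0.85
both [ 0.8 25.  25. ] 1.273
both [ 0.75 30.   25.  ] 1.272
both [ 0.8 30.  25. ] 1.264
both [ 0.85 25.   20.  ] 1.263
mom [-0.09  0.62  0.03] [562.5   3.2  25.5] 19.6
```

```bash
python3 -m jog '[[10,[0.25,0,0.1],0],[10,[0.2,0,0.12],0],[10,[0.2,0,0.14],0]]' 14|grep -v gap;python3 -c "
from h import *
fit3()"
```

```text
clock: 20.0
eef_pos: [594.1, 7.5, 6.7]
eef_rot: [3.141, -0.001, 0.134]
wrist_force: [-0.6, -0.6, 0.1]
finger_force: 14.0
scene [ 0.6 30.  20. ] 0.44
wrist [ 0.55 30.   10.  ] 0.85
both [ 0.65 25.   20.  ] 1.271
both [ 0.65 25.   25.  ] 1.258
both [ 0.55 30.   20.  ] 1.257
both [ 0.6 30.  20. ] 1.257
mom [-0.13  0.49 -0.04] [594.1   7.5   6.7] 20.0
```

It's working. I'll carry on until the face is flat, then regrip. The droop can then be set on the bench by raising a lightly held handle while the front edge rests on the bench.

```bash
python3 -m jog '[[10,[0.15,0,0.15],0],[10,[0.12,0,0.15],0],[10,[0.05,0,0.12],0]]' 14|grep -v gap;python3 -c "
from h import *
fit3(P=np.arange(-.3,.8,.05))"
```

```text
clock: 20.4
eef_pos: [610.3, 9.7, -14.8]
eef_rot: [3.141, -0.002, 0.134]
wrist_force: [5.3, -0.0, 4.6]
finger_force: 14.0
scene [ 0.5 25.  20. ] 0.4
wrist [ 0.15 30.   10.  ] 0.87
both [ 0.5 25.  20. ] 1.251
both [ 0.55 25.   20.  ] 1.25
both [ 0.45 25.   20.  ] 1.238
both [ 0.55 25.   15.  ] 1.238
mom [ 0.08 -0.62 -0.06] [610.3   9.7 -14.8] 20.4
```

```bash
python3 -m jog '[[10,[0.04,0,0.07],0],[10,[0.04,0,0.06],0],[10,[0,0,0],0]]' 14|grep -v gap;python3 -m jog '[[40,[0,0,0],0],[40,[0,0,0],0],[40,[0,0,0],0],[40,[0,0,0],0]]' 14|grep -v rot;python3 - <<'E'
from h import *
s=read_state()
fit3(P=np.arange(-.3,.5,.05),D=np.arange(-20,60,4),Z=np.arange(-6,20,4))
h=cv2.cvtColor(camera("wrist"),cv2.COLOR_RGB2HSV)
wd=((h[...,0]>5)&(h[...,0]<20)&(h[...,1]>80)&(h[...,2]>60))
K,T=cam("wrist",s)
for v in range(60,290,15):
    x=np.nonzero(wd[v,200:310])[0]+200
    if len(x)>10:print(v,x[0],x[-1],np.round(onz(K,T,x.mean(),v,46)[:2],1))
rows=np.nonzero(wd[:,225:280].sum(1)>15)[0];print("top row",rows[0],onz(K,T,253,rows[0],46),"rot",s["eef_rot"][2],s["eef_pos"])
E
```

```text
clock: 20.8
eef_pos: [612.9, 10.1, -21.6]
eef_rot: [-3.141, 0.001, 0.134]
wrist_force: [1.4, -0.2, 0.5]
finger_force: 14.0
clock: 21.2
eef_pos: [613.0, 10.1, -21.1]
wrist_force: [-0.4, -0.4, -0.8]
finger_gap: 39.7
finger_force: 0.0
scene [ 0.05  8.   -6.  ] 0.5
wrist [-0.2 12.  -6. ] 0.87
both [ 0.1 12.  -6. ] 1.328
both [ 0.05  8.   -6.  ] 1.322
both [ 0.05 12.   -6.  ] 1.32
both [ 0.15 12.   -6.  ] 1.317
mom [ 0.01 -0.03 -0.03] [613.   10.1 -21.1] 21.2
120 233 270 [677.3  20.4]
135 231 272 [670.9  19.5]
150 231 272 [664.3  18.7]
165 231 272 [657.5  17.7]
180 232 272 [650.6  16.6]
195 232 272 [643.6  15.6]
210 232 271 [636.4  14.9]
225 232 271 [629.   13.9]
240 232 271 [621.4  12.9]
255 233 271 [613.8  11.6]
270 234 270 [605.9  10.5]
285 234 270 [597.8   9.4]
top row 115 [679.53377341  20.05479224  46.        ] rot 0.13394703347202208 [613.03475317  10.13463696 -21.05320223]
```

The mallet is standing flat again, with its handle end at about (680,20), so the grip point is 12 mm toward −x. I'll regrip lightly at the correct spot and raise along the tipping arc to phi about 0.46.

```bash
python3 -m jog '[[40,[-0.24,0,-0.09],0],[40,[0,0,0],0],[10,[0,0,0],0],[10,[0,0,0],0],[10,[0,0,0],0],[10,[0,0,0],0]]' 9|grep -v rot;python3 -m jog '[[10,[-0.06,0,-0.125],0],[10,[-0.06,0,-0.125],0],[10,[-0.08,0,-0.115],0],[10,[-0.08,0,-0.115],0],[10,[-0.1,0,-0.11],0],[10,[-0.1,0,-0.11],0],[10,[0,0,0],0]]' 9|grep -v rot; python3 -m jog '[[10,[0,0,0],0],[10,[0,0,0],0]]' 60|grep -v rot;python3 -c "
from h import *
fit3(P=np.arange(-.1,.9,.04),D=np.arange(-8,20,4),Z=np.arange(-8,12,4))"
```

```text
clock: 21.95
eef_pos: [601.4, 8.6, -16.6]
wrist_force: [1.2, 0.1, -1.0]
finger_gap: 20.2
finger_force: 9.0
clock: 22.65
eef_pos: [577.2, 5.2, 19.4]
wrist_force: [-0.6, -0.5, 0.1]
finger_gap: 19.6
finger_force: 9.0
clock: 22.85
eef_pos: [577.6, 5.3, 18.7]
wrist_force: [-1.9, -0.8, 5.7]
finger_gap: 19.8
finger_force: 60.0
scene [ 0.54  0.   -8.  ] 0.49
wrist [ 0.26  4.   -8.  ] 0.87
both [ 0.54  0.   -8.  ] 1.35
both [ 0.58  0.   -8.  ] 1.328
both [ 0.58 -4.   -8.  ] 1.324
both [ 0.5  0.  -8. ] 1.324
mom [-0.1   0.84  0.  ] [577.6   5.3  18.7] 22.85
```

```bash
python3 -m jog '[[10,[0,0,-0.5],0],[10,[0,0,-0.9],0],[10,[0,0,-0.9],0],[10,[0,0,-0.9],0],[10,[0,0,-0.7],0],[10,[0,0,-0.32],0],[10,[0.07,0.4,0],0],[10,[0.15,0.8,0],0],[10,[0.15,0.8,0],0],[10,[0.15,0.8,0],0],[10,[0.12,0.73,0],0],[10,[0.06,0.4,0],0],[10,[0,0,0],0],[10,[0,0,0],0]]' 60|grep -v gap
python3 - <<'E'
from h import *
fit3(P=np.arange(-.1,.9,.04),D=np.arange(-8,20,4),Z=np.arange(-8,12,4))
s=read_state();ps=.135
for th in(.42,.46,.5):
    z=np.array([-np.sin(th)*np.cos(ps),-np.sin(th)*np.sin(ps),np.cos(th)]);x=np.array([np.cos(th)*np.cos(ps),np.cos(th)*np.sin(ps),np.sin(th)])
    for st in(0,25):
        t=np.array([601,-190,157])+(33+st)*z+70*x-[0,0,OFF];R=Ro.from_euler("xyz",s["eef_rot"]).as_matrix();print(th,st,np.round(t,1),np.round(R.T@(t-s["eef_pos"])/50,2))
E
```

```text
clock: 24.35
eef_pos: [638.3, -184.6, 228.4]
eef_rot: [-3.141, 0.001, 0.134]
wrist_force: [0.6, 0.3, -3.4]
finger_force: 60.0
scene [ 0.54 12.   -8.  ] 0.62
wrist [0.22 4.   0.  ] 0.88
both [ 0.54  0.   -8.  ] 1.461
both [ 0.5  0.  -8. ] 1.431
both [ 0.54  0.   -4.  ] 1.429
both [ 0.5  0.  -4. ] 1.423
mom [ 0.11 -0.14 -0.02] [ 638.3 -184.6  228.4] 24.35
0.42 0 [ 651.  -183.2  166.2] [0.25 0.02 1.26]
0.42 25 [ 640.9 -184.6  189. ] [0.05 0.02 0.8 ]
0.46 0 [ 648.6 -183.5  168.1] [0.2  0.02 1.22]
0.46 25 [ 637.6 -185.   190.5] [-0.02  0.02  0.77]
0.5 0 [ 646.2 -183.9  170. ] [0.15 0.02 1.18]
0.5 25 [ 634.3 -185.5  192. ] [-0.08  0.02  0.75]
```

```bash
python3 -m jog '[[10,[0,0.02,0.4],0],[10,[0,0,0.37],0],[10,[0,0,0],0],[10,[0,0,0],0]]' 60|grep -v rot; python3 -m jog '[[10,[0.22,0,0.45],0],[10,[0.1,0,0.22],0]]' |grep -v rot;python3 -m jog '[[10,[-0.22,0,-0.45],0],[10,[-0.1,0,-0.22],0],[10,[0,0,0],0]]' |grep -v rot
cat > f.py <<'E'
from h import *
fit3(P=np.arange(-.1,.9,.02),D=np.arange(-4,9,4),Z=np.arange(-8,9,4))
E
python3 f.py
```

```text
clock: 24.85
eef_pos: [638.7, -185.0, 191.8]
wrist_force: [-0.8, 0.4, -3.3]
finger_gap: 19.9
finger_force: 60.0
clock: 25.05
eef_pos: [656.0, -183.5, 159.8]
wrist_force: [4.7, -0.4, 16.3]
finger_gap: 19.4
finger_force: 60.0
clock: 25.35
eef_pos: [639.1, -186.0, 194.1]
wrist_force: [0.1, -0.5, -3.4]
finger_gap: 19.3
finger_force: 60.0
scene [ 0.42  4.   -8.  ] 0.63
wrist [-0.1  4.   4. ] 0.86
both [ 0.44  0.   -8.  ] 1.474
both [ 0.42  0.   -8.  ] 1.465
both [ 0.42  4.   -8.  ] 1.465
both [ 0.42  0.   -4.  ] 1.462
mom [ 0.01 -0.16 -0.  ] [ 639.1 -186.   194.1] 25.35
```

The blow drove the pin and turned the mallet by about 0.1 rad. I'll re-square it by letting the loosely held head droop onto the pin itself at a chosen grip pose (phi about 0.5).

```bash
python3 -m jog '[[10,[0.1,0,0.27],0],[10,[0.09,0,0.26],0],[10,[0,0,0],0]]' 60|grep eef; python3 -m jog '[[10,[0,0,0],0],[10,[0,0,0],0],[10,[0,0,0],0]]' 9|grep -v rot; python3 -m jog '[[10,[0,0,0],0],[10,[0,0,0],0]]' 60|grep -v rot;python3 f.py
```

```text
eef_pos: [647.3, -183.8, 160.3]
eef_rot: [-3.139, 0.005, 0.134]
clock: 26.05
eef_pos: [648.0, -184.6, 164.9]
wrist_force: [-0.2, -0.1, -2.7]
finger_gap: 20.2
finger_force: 9.0
clock: 26.25
eef_pos: [648.0, -184.6, 164.9]
wrist_force: [-1.4, 0.5, -2.2]
finger_gap: 19.7
finger_force: 60.0
scene [ 0.5  4.  -8. ] 0.65
wrist [-0.08  4.   -8.  ] 0.87
both [ 0.5  0.  -8. ] 1.491
both [ 0.48  0.   -8.  ] 1.481
both [ 0.5  4.  -8. ] 1.48
both [ 0.46  0.   -4.  ] 1.479
mom [-0.04  0.09 -0.01] [ 648.  -184.6  164.9] 26.25
```

```bash
python3 -m jog '[[10,[-0.19,0,-0.41],0],[10,[-0.19,0,-0.41],0],[10,[0,0,0],0],[10,[0.24,0,0.51],0],[10,[0.24,0,0.51],0],[10,[0,0,0],0]]' 60|grep -v gap; python3 f.py
```

```text
clock: 26.95
eef_pos: [652.6, -183.2, 150.4]
eef_rot: [-3.14, 0.005, 0.134]
wrist_force: [-0.1, -0.3, -4.3]
finger_force: 60.0
scene [ 0.36  4.   -8.  ] 0.67
wrist [-0.1  4.   8. ] 0.87
both [ 0.4  0.  -8. ] 1.53
both [ 0.36  4.   -8.  ] 1.524
both [ 0.34  4.   -8.  ] 1.52
both [ 0.32  4.   -8.  ] 1.512
mom [ 0.03 -0.23 -0.02] [ 652.6 -183.2  150.4] 26.95
```

```bash
python3 -m jog '[[10,[0,0,0],0],[10,[0,0,0],0],[10,[0,0,0],0]]' 9|grep -v rot; python3 -m jog '[[10,[0,0,0],0]]' 60|grep -v rot;python3 f.py
```

```text
clock: 27.35
eef_pos: [652.9, -183.9, 154.9]
wrist_force: [-0.3, 0.2, -2.2]
finger_gap: 19.6
finger_force: 9.0
clock: 27.45
eef_pos: [652.9, -183.9, 154.8]
wrist_force: [-0.5, 0.3, -1.4]
finger_gap: 19.5
finger_force: 60.0
scene [ 0.42  4.   -8.  ] 0.66
wrist [-0.08  4.   -8.  ] 0.87
both [ 0.42  4.   -8.  ] 1.505
both [ 0.46  0.   -8.  ] 1.504
both [ 0.4  4.  -8. ] 1.501
both [ 0.44  4.   -8.  ] 1.5
mom [0.07 0.09 0.02] [ 652.9 -183.9  154.8] 27.45
```

The pin moved about 6 mm on that blow. Now I'll re-square with a 5 mm lift under a loose grip and strike again.

```bash
python3 -m jog '[[10,[-0.05,0,-0.1],0],[10,[0,0,0],0],[10,[0,0,0],0]]' 9|grep -v rot; python3 -m jog '[[10,[0,0,0],0]]' 60|grep -v rot;python3 f.py; python3 -m jog '[[10,[-0.19,0,-0.41],0],[10,[-0.19,0,-0.41],0],[10,[0,0,0],0],[10,[0.24,0,0.51],0],[10,[0.24,0,0.51],0],[10,[0,0,0],0]]' 60|grep -v gap;python3 -m jog '[[10,[0,0,0],0],[10,[0,0,0],0],[10,[0,0,0],0]]' 9|grep -v rot; python3 -m jog '[[10,[0,0,0],0]]' 60|grep -v rot;python3 f.py
```

```text
clock: 27.85
eef_pos: [650.5, -184.2, 160.1]
wrist_force: [-1.8, 1.0, 1.6]
finger_gap: 19.6
finger_force: 9.0
clock: 27.95
eef_pos: [650.6, -184.3, 160.0]
wrist_force: [-1.3, 0.5, 3.0]
finger_gap: 19.4
finger_force: 60.0
scene [ 0.48  8.   -8.  ] 0.65
wrist [ 0.2  4.  -4. ] 0.87
both [ 0.44  4.   -4.  ] 1.477
both [ 0.46  0.   -8.  ] 1.471
both [ 0.44  0.   -8.  ] 1.469
both [ 0.5  0.  -8. ] 1.468
mom [-0.04  0.37  0.04] [ 650.6 -184.3  160. ] 27.95
clock: 28.65
eef_pos: [655.5, -182.9, 145.4]
eef_rot: [-3.14, 0.004, 0.135]
wrist_force: [-0.3, -0.3, -3.9]
finger_force: 60.0
clock: 28.95
eef_pos: [655.3, -183.5, 149.5]
wrist_force: [-0.5, -0.7, -2.2]
finger_gap: 19.6
finger_force: 9.0
clock: 29.05
eef_pos: [655.4, -183.5, 149.7]
wrist_force: [-0.8, -0.1, -2.8]
finger_gap: 19.4
finger_force: 60.0
scene [ 0.38  8.   -8.  ] 0.66
wrist [-0.08  4.   -8.  ] 0.88
both [ 0.36  4.   -8.  ] 1.507
both [ 0.34  4.   -4.  ] 1.498
both [ 0.38  4.   -8.  ] 1.498
both [ 0.34  4.   -8.  ] 1.498
mom [ 0.11 -0.04 -0.02] [ 655.4 -183.5  149.7] 29.05
```

Estimated pin end height is about 146, with home at about 143. I'll re-square with a 10 mm lift and strike again.

```bash
python3 -m jog '[[10,[-0.09,0,-0.19],0],[10,[0,0,0],0],[10,[0,0,0],0]]' 9|grep eef; python3 -m jog '[[10,[0,0,0],0]]' 60|grep -v rot;python3 f.py; python3 -m jog '[[10,[-0.19,0,-0.41],0],[10,[-0.19,0,-0.41],0],[10,[0,0,0],0],[10,[0.24,0,0.51],0],[10,[0.24,0,0.51],0],[10,[0,0,0],0]]' 60|grep -v gap;python3 -m jog '[[10,[0,0,0],0],[10,[0,0,0],0],[10,[0,0,0],0]]' 9|grep -v rot; python3 -m jog '[[10,[0,0,0],0]]' 60|grep -v rot;python3 f.py
```

```text
eef_pos: [651.3, -184.3, 160.3]
eef_rot: [3.141, -0.002, 0.134]
clock: 29.55
eef_pos: [651.4, -184.2, 160.1]
wrist_force: [0.5, -0.7, 6.2]
finger_gap: 19.5
finger_force: 60.0
scene [ 0.48  4.   -4.  ] 0.64
wrist [0.06 4.   0.  ] 0.87
both [ 0.48  4.   -4.  ] 1.479
both [0.46 4.   0.  ] 1.472
both [ 0.52  0.   -4.  ] 1.47
both [ 0.5  4.  -4. ] 1.469
mom [-0.09  0.11  0.07] [ 651.4 -184.2  160.1] 29.55
clock: 30.25
eef_pos: [655.6, -182.8, 144.6]
eef_rot: [-3.14, 0.005, 0.135]
wrist_force: [-0.5, 0.1, -3.6]
finger_force: 60.0
clock: 30.55
eef_pos: [655.9, -183.4, 149.2]
wrist_force: [-1.1, -0.1, -2.3]
finger_gap: 19.5
finger_force: 9.0
clock: 30.65
eef_pos: [655.9, -183.5, 149.3]
wrist_force: [-0.1, -0.0, -3.0]
finger_gap: 19.6
finger_force: 60.0
scene [ 0.4  4.  -4. ] 0.66
wrist [-0.08  4.   -8.  ] 0.88
both [ 0.4  4.  -4. ] 1.521
both [ 0.42  4.   -4.  ] 1.512
both [ 0.36  4.   -4.  ] 1.507
both [ 0.38  4.   -8.  ] 1.499
mom [-0.01 -0.04 -0.01] [ 655.9 -183.5  149.3] 30.65
```

```bash
python3 -m jog '[[10,[-0.08,0,-0.17],0],[10,[0,0,0],0],[10,[0,0,0],0]]' 9|grep eef; python3 -m jog '[[10,[0,0,0],0]]' 60|grep -v rot;python3 -m jog '[[10,[-0.19,0,-0.41],0],[10,[-0.19,0,-0.41],0],[10,[0,0,0],0],[10,[0.24,0,0.51],0],[10,[0.24,0,0.51],0],[10,[0,0,0],0]]' 60|grep -v gap;python3 -m jog '[[10,[0,0,0],0],[10,[0,0,0],0],[10,[0,0,0],0]]' 9|grep -v rot; python3 -m jog '[[10,[0,0,0],0]]' 60|grep -v rot;python3 f.py
```

```text
eef_pos: [652.3, -184.1, 158.7]
eef_rot: [3.141, -0.002, 0.134]
clock: 31.15
eef_pos: [652.4, -184.1, 158.5]
wrist_force: [1.5, -1.2, 5.5]
finger_gap: 19.7
finger_force: 60.0
clock: 31.75
eef_pos: [656.4, -182.7, 143.0]
eef_rot: [-3.14, 0.005, 0.134]
wrist_force: [-0.6, 0.0, -5.0]
finger_force: 60.0
clock: 32.05
eef_pos: [656.9, -183.3, 147.8]
wrist_force: [-1.4, 0.1, -2.9]
finger_gap: 20.1
finger_force: 9.0
clock: 32.15
eef_pos: [656.9, -183.3, 147.9]
wrist_force: [-0.6, 0.1, -2.0]
finger_gap: 19.3
finger_force: 60.0
scene [0.42 0.   0.  ] 0.66
wrist [ 0.22  8.   -4.  ] 0.87
both [ 0.44  4.   -4.  ] 1.514
both [0.44 4.   0.  ] 1.511
both [ 0.42  4.   -4.  ] 1.51
both [0.42 4.   0.  ] 1.502
mom [0.05 0.03 0.05] [ 656.9 -183.3  147.9] 32.15
```

```bash
python3 -m jog '[[10,[-0.06,0,-0.14],0],[10,[0,0,0],0],[10,[0,0,0],0]]' 9|grep eef; python3 -m jog '[[10,[0,0,0],0]]' 60|grep -v rot;python3 -m jog '[[10,[-0.19,0,-0.41],0],[10,[-0.19,0,-0.41],0],[10,[0,0,0],0],[10,[0.24,0,0.51],0],[10,[0.24,0,0.51],0],[10,[0,0,0],0]]' 60|grep -v gap;python3 -m jog '[[10,[0,0,0],0],[10,[0,0,0],0],[10,[0,0,0],0]]' 9|grep eef; python3 -m jog '[[10,[0,0,0],0]]' 60|grep -v rot;python3 f.py
```

```text
eef_pos: [654.2, -183.8, 155.5]
eef_rot: [3.141, -0.002, 0.134]
clock: 32.65
eef_pos: [654.3, -183.8, 155.4]
wrist_force: [0.5, -0.1, 5.6]
finger_gap: 19.3
finger_force: 60.0
clock: 33.25
eef_pos: [658.3, -182.4, 140.0]
eef_rot: [-3.14, 0.005, 0.134]
wrist_force: [-0.1, 0.0, -4.8]
finger_force: 60.0
eef_pos: [658.9, -183.0, 144.9]
eef_rot: [3.141, -0.001, 0.134]
clock: 33.65
eef_pos: [658.9, -183.1, 144.9]
wrist_force: [-0.7, -0.4, -1.8]
finger_gap: 19.9
finger_force: 60.0
scene [0.42 0.   0.  ] 0.66
wrist [0.1 8.  4. ] 0.87
both [0.38 8.   0.  ] 1.506
both [0.4 8.  0. ] 1.504
both [0.42 8.   0.  ] 1.501
both [0.44 4.   0.  ] 1.501
mom [0.03 0.06 0.01] [ 658.9 -183.1  144.9] 33.65
```

I'll back off and check the pin numerically against the first scene picture.

```bash
python3 -m jog '[[10,[-0.15,0,-0.5],0],[10,[0,0,-0.8],0],[10,[0,0,-0.7],0],[10,[0,0,0],0]]' 60|grep eef
python3 - <<'E'
from h import *
a=cv2.cvtColor(cv2.resize(cv2.imread("pics/scene0.png"),(512,384),interpolation=cv2.INTER_AREA),cv2.COLOR_BGR2GRAY)
b=cv2.cvtColor(camera("scene"),cv2.COLOR_RGB2GRAY)
for im in(a,b):
    print()
    for y in range(212,230):print(y,' '.join(f"{v:3d}" for v in im[y,178:196]))
K,T=cam("scene")
z=np.array([-.43,-.058,.9])
for d in(0,8,14,16):print(d,proj(K,T,np.array([601,-190,157])-z*d))
E
```

```text
eef_pos: [652.8, -184.5, 250.4]
eef_rot: [3.138, -0.008, 0.134]

212 140 139 139 138 137 137 137 139 139 141 141 141 140 139 138 139 140 140
213 140 139 140 139 137 136 137 138 139 141 141 141 139 139 139 139 141 141
214 140 141 141 139 136 137 137 137 138 139 139 139 137 138 139 139 141 141
215 138 141 141 140 140 139 137 134 133 137 139 137 137 138 139 139 140 141
216 137 140 140 141 140 138 132 121 121 133 139 138 137 137 137 138 139 140
217 139 140 139 139 138 135 120  92  92 121 138 136 135 136 138 138 138 139
218 139 140 139 137 136 133 111  75  75 110 132 137 137 138 139 139 138 137
219 130 128 126 126 126 124 106  72  64  94 125 138 140 139 140 140 139 138
220 110 108 106 106 107 106  93  69  61  87 121 138 140 138 138 138 138 138
221 100  97  97  95  96  95  89  72  63  85 113 129 135 135 131 127 125 123
222  99  97  97  94  94  93  89  74  61  73  87 104 115 117 111 105 102  97
223  99  96  96  94  90  87  82  66  54  61  69  81  92  96  98  97  97  95
224  93  91  92  92  89  86  82  74  70  74  78  87  94  96  98 100  99  99
225  90  90  92  95  95  94  94  94  94  94  96
[... 1123 characters left out ...]
98  78  63  76  94 114 128 128 120 110 105 101
223 105 102 106 100  93  95  87  66  49  63  67  80  94  99  99 101 102 100
224  98  98 100  99  93  91  82  73  71  74  79  92 103 101 105 103 104 104
225  94  93  95 102 101 101 103 103 106 105 104 105 108 108 107 109 106 109
226 101 104 104 106 106 106 106 107 107 107 107 106 107 108 107 106 106 106
227 105 106 106 107 107 106 106 105 106 103 108 106 106 107 104 103 103 101
228 107 104 106 108 105 105 106 104 104 102 102 103 101  99  98  97  94  92
229 105 106 103 101  99 101 102  98  99  96  94  93  91  92  91  89  86  85
0 [185.96223072 217.45433984]
8 [186.5390215  221.00156793]
14 [186.96994729 223.65173524]
16 [187.11327304 224.53317985]
```

The pin has travelled about 8 mm and still stands about 9 mm out. My fitted estimate was wrong because the handle had crept up in the pads. I'll droop the mallet a little more and give double blows.

```bash
python3 -m jog '[[10,[0.01,0,0.85],0],[10,[0,0,0.84],0]]' 60|grep eef; python3 -m jog '[[10,[0,0,0],0],[10,[0,0,0],0],[10,[0,0,0],0]]' 9|grep -v rot;python3 -m jog '[[10,[0,0,0],0],[10,[-0.19,0,-0.41],0],[10,[-0.19,0,-0.41],0],[10,[0,0,0],0],[10,[0.26,0,0.54],0],[10,[0.24,0,0.51],0],[10,[-0.19,0,-0.41],0],[10,[-0.19,0,-0.41],0],[10,[0,0,0],0],[10,[0.26,0,0.54],0],[10,[0.24,0,0.51],0],[10,[0,0,-0.9],0],[10,[0,0,-0.8],0]]' 60|grep -v gap;cat > p.py <<'E'
from h import *
s=read_state();b=cv2.cvtColor(camera("scene"),cv2.COLOR_RGB2GRAY)
for y in range(215,226):print(y,b[y,183:190])
print(s["eef_pos"],s["clock"])
E
python3 p.py;python3 f.py
```

```text
eef_pos: [651.5, -183.7, 157.4]
eef_rot: [-3.141, 0.0, 0.134]
clock: 34.7
eef_pos: [652.7, -184.2, 162.2]
wrist_force: [-0.4, 0.4, -3.5]
finger_gap: 19.9
finger_force: 9.0
clock: 36.0
eef_pos: [663.9, -181.8, 220.1]
eef_rot: [-3.14, 0.003, 0.134]
wrist_force: [0.4, -0.3, -2.1]
finger_force: 60.0
215 [149 149 146 146 147 149 150]
216 [149 149 146 147 148 151 149]
217 [147 146 148 150 151 150 148]
218 [149 149 152 153 152 150 149]
219 [139 143 152 153 150 149 151]
220 [117 119 132 139 145 149 151]
221 [101 100 104 104 115 134 145]
222 [101  98  88  64  79  96 115]
223 [99 90 68 48 62 66 79]
224 [95 85 75 72 77 81 95]
225 [105 103 106 107 105 105 107]
[ 663.88121178 -181.83322433  220.09504918] 36.0
scene [0.36 8.   8.  ] 0.62
wrist [ 0.52  8.   -8.  ] 0.85
both [0.36 8.   8.  ] 1.437
both [0.42 8.   4.  ] 1.426
both [0.4 8.  4. ] 1.426
both [0.42 8.   8.  ] 1.425
mom [ 0.03 -0.29  0.03] [ 665.7 -182.5  229.5] 36.05
```

The pin moved on by about 2.5 mm. I'll give three single blows now, re-squaring before each.

```bash
python3 -m jog '[[10,[-0.17,0,0.66],0],[10,[0,0,0.65],0]]' 60|grep eef; python3 -m jog '[[10,[0,0,0],0],[10,[0,0,0],0],[10,[0,0,0],0]]' 9|grep force;python3 -m jog '[[10,[-0.19,0,-0.41],0],[10,[-0.19,0,-0.41],0],[10,[0,0,0],0],[10,[0.26,0,0.54],0],[10,[0.24,0,0.53],0]]' 60|grep -v gap;python3 -m jog '[[10,[-0.08,0,-0.16],0],[10,[0,0,0],0],[10,[0,0,0],0]]' 9|grep force;python3 -m jog '[[10,[-0.19,0,-0.41],0],[10,[-0.19,0,-0.41],0],[10,[0,0,0],0],[10,[0.26,0,0.54],0],[10,[0.24,0,0.53],0],[10,[-0.15,0,-0.8],0],[10,[0,0,-0.9],0]]' 60|grep -v gap;python3 p.py
```

```text
eef_pos: [654.7, -183.3, 153.6]
eef_rot: [-3.141, 0.001, 0.134]
wrist_force: [-1.3, -0.1, -3.8]
finger_force: 9.0
clock: 37.15
eef_pos: [662.8, -182.9, 145.0]
eef_rot: [3.14, -0.004, 0.134]
wrist_force: [2.2, 0.8, 15.5]
finger_force: 60.0
wrist_force: [-1.0, 0.3, -2.4]
finger_force: 9.0
clock: 38.15
eef_pos: [655.0, -183.1, 222.0]
eef_rot: [-3.139, 0.005, 0.134]
wrist_force: [-0.2, -0.1, -2.1]
finger_force: 60.0
215 [149 148 146 146 148 148 148]
216 [147 147 146 146 149 150 148]
217 [147 147 146 149 149 150 145]
218 [147 149 151 153 150 149 146]
219 [139 143 151 154 151 149 148]
220 [114 121 131 140 143 146 151]
221 [102 102 106 111 121 132 144]
222 [101  98  92  83  84  95 115]
223 [95 89 73 56 47 51 81]
224 [96 85 74 72 71 75 95]
225 [103 103 104 106 105 107 109]
[ 654.9821535  -183.09076376  222.03648308] 38.15
```

```bash
python3 -m jog '[[10,[-0.06,0,0.72],0],[10,[0,0,0.71],0]]' 60|grep eef; python3 -m jog '[[10,[0,0,0],0],[10,[0,0,0],0],[10,[0,0,0],0]]' 9|grep force;python3 -m jog '[[10,[0,0,0],0],[10,[-0.19,0,-0.41],0],[10,[-0.19,0,-0.41],0],[10,[0,0,0],0],[10,[0.26,0,0.55],0],[10,[0.26,0,0.55],0],[10,[-0.2,0,-0.43],0],[10,[-0.2,0,-0.43],0],[10,[0,0,0],0],[10,[0.26,0,0.55],0],[10,[0.26,0,0.55],0],[10,[-0.15,0,-0.9],0],[10,[0,0,-0.9],0]]' 60|grep -v gap;python3 p.py
```

```text
eef_pos: [653.5, -184.0, 152.9]
eef_rot: [3.14, -0.003, 0.134]
wrist_force: [-0.5, -0.3, -2.0]
finger_force: 9.0
clock: 40.0
eef_pos: [657.8, -182.6, 213.7]
eef_rot: [-3.139, 0.006, 0.134]
wrist_force: [0.2, 0.0, -2.3]
finger_force: 60.0
215 [149 149 147 146 148 149 148]
216 [151 148 146 148 150 151 149]
217 [149 148 147 148 151 150 149]
218 [148 149 152 152 153 150 147]
219 [139 145 149 154 151 150 150]
220 [114 120 134 139 144 150 150]
221 [100 103 106 111 120 132 142]
222 [101  97  93  87  85  96 115]
223 [99 89 72 56 48 52 80]
224 [93 85 75 70 69 75 97]
225 [104 106 105 106 107 106 108]
[ 657.78393698 -182.6122432   213.67777269] 40.0
```

Two firm blows made no further change, and the dark end now sits at column 187, the predicted home position. The pin is home, so I'll set the mallet down at the clear spot used before.

```bash
python3 -m jog '[[10,[-0.28,-0.95,0],0],[10,[-0.28,-0.95,0],0],[10,[-0.28,-0.95,0],0],[10,[-0.28,-0.95,0],0],[10,[0,-0.1,0.8],0],[10,[0,0,0.95],0],[10,[0,0,0.95],0],[10,[0,0,0.8],0],[10,[0,0,0.4],0],[10,[0,0,0.05],0]]' 60|grep -v gap;python3 -m jog '[[10,[0.06,0,0.15],0],[10,[0.06,0,0.15],0],[10,[0.06,0,0.15],0],[10,[0.05,0,0.12],0]]' 14|grep -v gap
```

```text
clock: 41.05
eef_pos: [575.2, 3.0, 15.8]
eef_rot: [-3.141, 0.005, 0.134]
wrist_force: [-0.2, -0.5, -2.5]
finger_force: 60.0
clock: 41.45
eef_pos: [591.1, 4.4, -7.1]
eef_rot: [3.141, -0.006, 0.134]
wrist_force: [4.9, 1.1, 4.6]
finger_force: 14.0
```

```bash
python3 -m jog '[[10,[0.04,0,0.12],0],[10,[0.03,0,0.1],0]]' 12|grep -v rot;python3 -m jog '[[45,[0,0,0],0],[45,[0,0,0],0],[45,[0,0,0],0],[45,[0,0,-0.6],0],[45,[0,0,-0.9],0],[45,[0,0,-0.9],0],[45,[0,0,0],0]]' 12
python3 - <<'E'
from h import *
s=read_state();h=cv2.cvtColor(camera("scene"),cv2.COLOR_RGB2HSV)
w=((h[...,0]>5)&(h[...,0]<20)&(h[...,1]>80)&(h[...,2]>50));K,T=cam("scene")
for p in([520,-2,66],[520,-2,0],[600,9,46],[680,20,33]):print(np.round(proj(K,T,p)))
print(regions_of("scene","mallet_grip")[0]["rect"])
n,l,st,c=cv2.connectedComponentsWithStats(w.astype(np.uint8));print([x.tolist() for x in st if 60<x[4]<3000])
E
```

```text
clock: 41.65
eef_pos: [593.4, 4.8, -19.0]
wrist_force: [4.1, 0.2, 3.1]
finger_gap: 19.7
finger_force: 12.0
clock: 42.35
eef_pos: [594.4, 4.6, 106.4]
eef_rot: [3.14, -0.01, 0.134]
wrist_force: [0.2, -0.4, 0.4]
finger_gap: 44.8
finger_force: 0.0
[265. 215.]
[265. 234.]
[276. 244.]
[287. 273.]
[270.9, 247.0, 29.1, 60.8]
[[473, 0, 39, 52, 1068], [0, 28, 167, 35, 2950], [118, 63, 54, 35, 1223], [16, 68, 48, 35, 1310], [66, 87, 18, 14, 185], [258, 222, 29, 52, 518], [312, 223, 12, 9, 81], [146, 231, 13, 10, 101]]
```

The mallet stands on its face on the bench, running from (258,222) to (287,274) in the scene, which is the expected level footprint. The gripper is clear of it.

```bash
python3 -c "
from cell import *
print(read_state()['clock'],sign_off())"
```

```text
the job is handed in; nothing more can be done
42.45 None
```

I handed the job in at 42.5 s: the pin looks fully home (the last two blows did not move it; I judged this from the pictures, not by measuring the depth), and the mallet is standing on the bench, clear of the vice.

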